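# Trial spin of the chasing turntable

## Task

Give the chasing turntable its trial spin with the bowl on it: take the orange crank knob in a light grip, swing the wheel anticlockwise (seen from above) up to about one turn in five seconds and let go. While it coasts freely, keep the open gripper travelling right above the knob, a few centimetres over its top and within 1.5 cm of its centre sideways, without touching it, for at least five seconds on end while it still turns at a good pace. Then catch the knob, bring the wheel gently to a stop and finish holding the knob still in the fingers; the bowl must stay centred and untouched, and the other tools where they are.

Things in the scene. Friction and masses are not known exactly. Their poses are not given: they have to be found in the camera images.
- turntable: Fixed green foot of the turntable, a round flared casting of radius 105 mm and height 32 mm. Origin: centre of its underside on the table, which lies on the wheel's vertical axis; z up.
- wheel (a joint): Angle of the heavy dark iron wheel (radius 140 mm, upper face 54 mm above the table) about its vertical axis, rad, unlimited, growing anticlockwise from above; at 0 the knob lies towards the foot's +x. Inertia nominally 0.06 kg m2 (varies by a third), drag 0.0045 N m s/rad, dry friction 0.001 N m: it coasts with a time constant of 9 to 18 s.
- knob_top (a point): Centre of the top face of the orange crank knob: an upright plain cylinder of diameter 32 mm and height 74 mm (from 60 mm to 134 mm above the table), centred 110 mm from the wheel's axis. It goes round with the wheel and also spins freely on its own pin, so it can be held with the gripper at any fixed yaw while it goes round.
- bowl: Shallow silver-coloured bowl, rim radius 55 mm, height 24 mm, 0.25 kg, standing loose in the middle of the wheel on a black rubber disc (radius 72 mm, top 57 mm above the table); the rim is 81 mm above the table. Origin: centre of its underside.
- hammer: Bystander: a hammer with wooden handle lying on the table. Origin: under its middle.
- mallet_head: Bystander: dark wooden mallet head standing upright, a cylinder of diameter 68 mm, height 75 mm. Origin: centre of its underside.
- stake: Bystander: small steel stake block, 70 x 70 mm, 80 mm high. Origin: centre of its underside.
- tin: Bystander: white can of diameter 72 mm and height 80 mm. Origin: centre of its underside.
- knob: The same orange knob as knob_top; origin at the centre of its underside, 60 mm above the table (its yaw is arbitrary).
Not all that is in view belongs to the job. Of the things shaped like the bowl, the silver one is meant.

How it is judged:
By the outcome, as a careful person would: the job done as asked, in the order asked, and still so for the second after the job is handed in, while the arm keeps its last pose, push and grip.
It also fails if it takes over 51 s, if anything falls off the work surface, if the arm or the gripper's body presses on something with over 40 N, if the wrist force passes 120 N, or if a joint passes its speed limit or range.

## Robot

A 6-joint arm with a two-finger parallel gripper is mounted at the origin on the work surface. World frame = base frame: x ahead of the robot, y to its left, z up, the work surface at z = 0. Lengths are in m, angles in degrees, forces in N, time in s.
With the tool pointing down it reaches from about 0.4 to 0.825 m from the base axis. Payload 7 kg.
Tool frame: the origin (TCP) lies between the finger pads, 19 mm behind the fingertips; this is the grasp point; z points along the fingers, y is the line along which they close (so a half turn about z gives the same grasp; the last joint's range is limited). The gripper opens to 88 mm and grips with 3 to 60 N. Pads are 19 mm wide; open, the fingers measure 130 mm over their backs; the gripper's body (78 mm by 193 mm) begins 47 mm behind the grasp point.
Start: joints at [84.345, 20.546, 0.682, 0, -70.136, -16.507], TCP at [0.255, 0.625, 0.245] pointing down, gripper open.
Joint ranges: [-176.03, 176.03], [-82.01, 121.73], [-58.28, 71.71], [-173.87, 95.51], [-174.79, -0.11], [-173.66, 173.66]. Speed limits (degrees/s): [136.94, 136.94, 172.46, 180, 180, 180].

## Interface

Orientations are given as [roll, pitch, yaw] about the fixed x, y, z axes, in that order (R = Rz(yaw) Ry(pitch) Rx(roll)).
In Python, from plant import get_state, optics, order gives the robot as it stands. The module is installed in compiled form; this text tells all that it offers.
- The arm moves only by the tool send_rows, never from a script. Its argument "moves" is a list of rows, each an object with "slide": the shift along the tool's x, y, z as a fraction of full scale, a list of three; "turn": the turn about the tool's z as a fraction of full scale; "gripper": the opening, from 0 (shut) to 1 (fully open). A call has exactly 5 rows; each row is the pose to reach, as a shift and turn from the pose commanded when the call began, along the tool's axes at that moment; what a row does not reach only later rows make up. Full scale, the value 1, is 150 mm for a shift and 90 degrees for a turn. A row lasts 1/12 s, in which the tool goes at most 41.7 mm and 7.16 degrees, less where a joint would pass 70% of its speed; a pose out of reach is approached as far as the arm can. A call with a number of a shift or a turn outside -1 to 1 is refused whole. A call with a gripper value outside its range is refused whole. The fingers move at their own pace and stop on an object; "newtons" is the grip in N (left out, the last holds). Time passes only in rows, so rows that repeat a pose let the fingers close, or fill a call up. It gives the time, the measured TCP pose, the force, the opening and the grip force at its end, in the units of the state.
- get_state(): the state, without advancing time (a new reading comes with each control period).
- optics.capture(name): name is "scene" or "top" or "wrist"; returns a dict with "img" (480x640x3 uint8, red, green, blue), "intrinsics" (3x3 intrinsics, pixels), "dist" ([k1, k2, p1, p2, k3] as OpenCV has them; the pictures are not rectified), "origin" and "attitude" of the camera in the world. Camera axes: x right, y down, z forward; pixel columns grow to the right and rows downward; lengths in m; the calibration is good to about 2 mm. A picture is of the moment at which its call begins. There is no depth.
- order.close_job(): hands the job in; it is judged then, once.
Trained networks look in the newest picture that a camera, given by its name, has taken for a name from the list of things; names that differ only in an ending like _2 or _b are one class to them, and where a whole thing is asked for, a point or a joint stands for the part that bears it (a point fixed in the world has none). Each returns a list of dicts, best first, with "p" (0 to 1); they miss things now and then, are a little off and sometimes report something else, mostly with a low value. They report only what shows in the picture. A call takes as long as a camera call. They do not tell look-alikes from the thing itself.
- optics.look_for(camera, name): "location" ([x, y, z] in m, in world coordinates, good to about 4 mm: the middle of the surface that is visible of it).
The state is a dict: "time_s": time; "joints": joint angles; "qd": joint speeds; "joint_torque": joint torques, N m; "tcp_pos": TCP position; "eef_rot": TCP orientation; "contact_force": force on the tool from outside, world axes, zero at the start; "moment": the same for the moment, N m; "gripper_width": finger opening in m; "gripper_force": force on a finger pad.
Only numpy, scipy, OpenCV 4.12 (cv2) and the standard library are available. Lean on these libraries where they do the work, as an engineer would, in place of code of your own. Each camera call takes 0.05 s, during which the arm holds its last target. There are 200 camera calls.

## Working session

There is one attempt and no reset: what is moved stays moved. The work goes in short steps, Python scripts to look and compute and a tool call to move; the robot and the scene stay as the last step left them, time stands still between calls to the robot, and variables do not carry over. Pictures are saved under pics/ and viewed, at most 10 in all, crops included, and the job is handed in when it is done.

Besides the shell and the picture viewer there is one more tool, called after "Emit:" as a command line: name --argument value ..., lists and objects as JSON in quotes. send_rows: Moves the arm, as the interface text tells. Shift numbers are shares of 150 mm and turn numbers shares of 90 degrees, none past 1 either way. Its arguments: {"type":"object","properties":{"moves":{"type":"array"},"newtons":{"type":"number"}},"required":["moves"]}

```bash
mkdir -p pics
cat > h.py <<'E'
import numpy as np, cv2
from plant import get_state, optics, order
def cap(n,save=None):
    c=optics.capture(n)
    if save: cv2.imwrite('pics/'+save,c['img'][:,:,::-1])
    return c
def R_(c):
    A=np.array(c['attitude'],float)
    if A.shape==(3,3): return A
    from scipy.spatial.transform import Rotation as R
    return R.from_euler('xyz',A.ravel(),degrees=True).as_matrix() if A.size==3 else None
def ray(c,uv,z):
    p=cv2.undistortPoints(np.array([[uv]],float),np.array(c['intrinsics']),np.array(c['dist']))[0,0]
    d=R_(c)@np.array([p[0],p[1],1]); o=np.array(c['origin'])
    return o+d*(z-o[2])/d[2]
def orange(c,z=.134):
    h=cv2.cvtColor(c['img'],cv2.COLOR_RGB2HSV)
    m=cv2.inRange(h,(5,150,100),(20,255,255))
    n,l,s,ce=cv2.connectedComponentsWithStats(m)
    return [(s[i].tolist(),ce[i].round(1).tolist(),ray(c,ce[i],z).round(4).tolist()) for i in range(1,n) if s[i][4]>40]
E
python3 - <<'E'
from h import *
s=get_state();print({k:s[k] for k in s})
c=cap('top','top1.png');print(c['origin'],c['attitude'],c['intrinsics']);print(orange(c))
for n in['turntable','knob_top','knob','bowl','wheel','hammer','mallet_head','stake','tin']:
    print(n,[(np.round(d['location'],3).tolist(),round(d['p'],2)) for d in optics.look_for('top',n)])
c=cap('scene','scene1.png');print(c['origin'],orange(c))
for n in['knob_top','bowl','turntable']:
    print(n,[(np.round(d['location'],3).tolist(),round(d['p'],2)) for d in optics.look_for('scene',n)])
E
```

```text
{'time_s': 0.0, 'joints': array([ 8.43445519e+01,  2.05900919e+01,  6.32463648e-01, -2.01189357e-02,
       -7.01341846e+01, -1.65055314e+01]), 'qd': array([ 0.06081468, -0.0185204 , -0.08224447,  0.15102493,  0.08856819,
        0.00447025]), 'joint_torque': array([ 5.64721831e-04, -5.82716238e+01,  2.93055475e+01,  6.99728832e+00,
        6.95289214e-03, -1.73808612e-04]), 'tcp_pos': array([0.25448104, 0.62469316, 0.24442786]), 'eef_rot': array([ 1.79906597e+02, -7.95363567e-03, -2.21678249e+01]), 'contact_force': array([ 0.46592783, -0.1038356 , -0.52073637]), 'moment': array([ 0.01340907, -0.0066928 ,  0.00482908]), 'gripper_force': 0.0, 'gripper_width': 0.08723599164342023}
[0.46393975 0.02420219 1.40686032] [-174.17727011   -1.7349145   -89.68448735] [[568.45829249   0.         318.40019795]
 [  0.         568.45829249 241.30791907]
 [  0.           0.           1.        ]]
[([306, 291, 14, 13, 89], [312.4, 297.7], [0.4676, -0.001, 0.134])]
turntable [([0.532, -0.085, 0.051], 0.84)]
knob_top [([0.47, -0.002, 0.131], 0.74)]
knob [([0.466, 0.0, 0.137], 0.54)]
bowl [([0.536, -0.097, 0.069], 0.97), ([0.377, -0.397, 0.011], 0.95)]
wheel [([0.526, -0.087, 0.053], 0.75)]
hammer [([0.779, -0.138, 0.023], 0.74)]
mallet_head [([0.573, 0.454, 0.073], 0.57)]
stake [([0.525, -0.468, 0.054], 0.66)]
tin [([0.758, 0.188, 0.081], 0.82), ([0.78, -0.138, 0.026], 0.48)]
[ 1.37163712 -0.17524867  1.45556023] [([59, 28, 544, 414, 128604], [300.6, 235.9], [0.6019, -0.0535, 0.134]), ([489, 69, 12, 24, 60], [495.4, 79.1], [0.1832, 0.7182, 0.134]), ([0, 198, 36, 96, 2419], [14.1, 241.8], [0.4107, -0.8241, 0.134])]
knob_top [([0.482, -0.005, 0.113], 0.8)]
bowl [([0.365, -0.393, 0.011], 0.64), ([0.525, -0.092, 0.071], 0.61)]
turntable [([0.553, -0.093, 0.051], 0.95)]
```

View pics/top1.png

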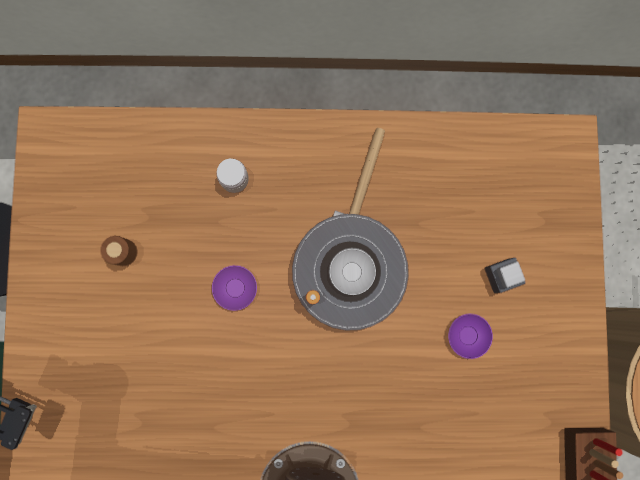

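Run:
```python
import cv2
i=cv2.imread('pics/top1.png');cv2.imwrite('pics/crop1.png',cv2.resize(i[180:340,250:450],None,fx=4,fy=3.75*1.0,interpolation=cv2.INTER_CUBIC))
```

```text
(no output)
```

View pics/crop1.png

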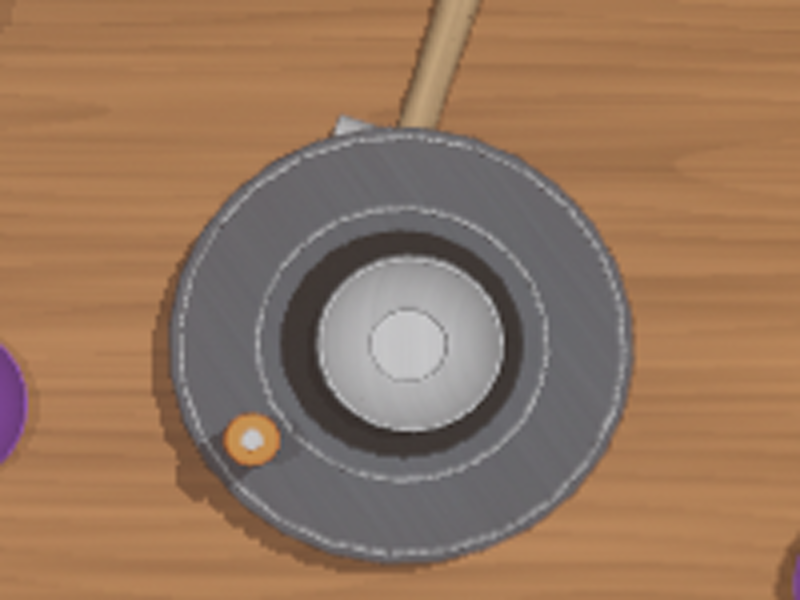

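The silver bowl is at pixel (352,271). Its look-alikes are the purple bowls at (234,288) and (470,336). The only orange knob is at (312,297), on the dark wheel centred near (350,271). The crop confirms the choice. Next I fit the axis from the wheel outline.

```bash
cat >> h.py <<'E'
def wheel_centre(c):
    from scipy.optimize import least_squares
    h=cv2.cvtColor(c['img'],cv2.COLOR_RGB2HSV)
    m=cv2.inRange(h,(0,0,60),(180,60,150)); m[:205]=0;m[345:]=0;m[:,:280]=0;m[:,420:]=0
    m=cv2.morphologyEx(m,cv2.MORPH_OPEN,np.ones((3,3)))
    k=max(cv2.findContours(m,cv2.RETR_EXTERNAL,cv2.CHAIN_APPROX_NONE)[0],key=cv2.contourArea)[:,0]
    P=np.array([ray(c,p+0.0,.054)[:2] for p in k.astype(float)])
    r=least_squares(lambda q:np.hypot(P[:,0]-q[0],P[:,1]-q[1])-q[2],[.535,-.09,.14],loss='soft_l1',f_scale=.001)
    return r.x
E
python3 - <<'E'
from h import *
c=cap('top');q=wheel_centre(c);k=np.array(orange(c)[0][2])
print(q,k,np.hypot(*(k[:2]-q[:2])),np.degrees(np.arctan2(k[1]-q[1],k[0]-q[0])))
c=cap('wrist','w1.png');print(c['origin'],c['attitude'],orange(c)); s=get_state();print(s['time_s'],s['tcp_pos'])
E
```

```text
[ 0.53130584 -0.09138857  0.13502871] [ 0.4672 -0.0005  0.134 ] 0.11122180642121401 125.19621370817153
[0.32336215 0.59704113 0.38471817] [ 1.64108350e+02  2.88885342e-02 -1.12136002e+02] [([90, 0, 550, 314, 120689], [407.0, 144.5], [0.2957, 0.5431, 0.134]), ([107, 301, 17, 31, 120], [113.7, 315.1], [0.2595, 0.7929, 0.134]), ([509, 301, 22, 30, 160], [522.1, 315.2], [0.1408, 0.5013, 0.134]), ([104, 336, 14, 27, 110], [110.5, 350.6], [0.2333, 0.8113, 0.134]), ([516, 338, 16, 25, 132], [525.0, 352.1], [0.1082, 0.5068, 0.134]), ([272, 348, 368, 45, 6156], [403.1, 372.1], [0.1265, 0.6023, 0.134])]
0.8 [0.25464803 0.62510889 0.24537714]
```

Emit:
send_rows --moves '[{"slide": [0.08,0.09,0],"turn": 0,"gripper": 1},{"slide": [0.24,0.28,0],"turn": 0,"gripper": 1},{"slide": [0.42,0.48,0],"turn": 0,"gripper": 1},{"slide": [0.61,0.7,0],"turn": 0,"gripper": 1},{"slide": [0.8,0.92,0],"turn": 0,"gripper": 1}]'

```text
time_s: 1.22
tcp_pos: [0.3127, 0.454, 0.2452]
eef_rot: [180.0, -0.0, -22.1]
contact_force: [0.3, -0.9, 0.1]
gripper_width: 0.0876
gripper_force: 0.0
```

Emit:
send_rows --moves '[{"slide": [0.16,0.184,0],"turn": 0,"gripper": 1},{"slide": [0.32,0.368,0],"turn": 0,"gripper": 1},{"slide": [0.48,0.552,0],"turn": 0,"gripper": 1},{"slide": [0.64,0.736,0],"turn": 0,"gripper": 1},{"slide": [0.8,0.92,0],"turn": 0,"gripper": 1}]'

```text
time_s: 1.63
tcp_pos: [0.3717, 0.2809, 0.2457]
eef_rot: [-179.9, -0.0, -22.1]
contact_force: [0.6, 0.2, -0.6]
gripper_width: 0.0878
gripper_force: 0.0
```

Emit:
send_rows --moves '[{"slide": [0.16,0.184,0],"turn": 0,"gripper": 1},{"slide": [0.32,0.368,0],"turn": 0,"gripper": 1},{"slide": [0.48,0.552,0],"turn": 0,"gripper": 1},{"slide": [0.64,0.736,0],"turn": 0,"gripper": 1},{"slide": [0.8,0.92,0],"turn": 0,"gripper": 1}]'

```text
time_s: 2.05
tcp_pos: [0.4308, 0.1079, 0.2459]
eef_rot: [-179.9, -0.0, -22.1]
contact_force: [0.9, 0.8, 0.5]
gripper_width: 0.0875
gripper_force: 0.0
```

Emit:
send_rows --moves '[{"slide": [0.14,0.16,0.05],"turn": 0.079,"gripper": 1},{"slide": [0.27,0.31,0.12],"turn": 0.158,"gripper": 1},{"slide": [0.37,0.43,0.2],"turn": 0.237,"gripper": 1},{"slide": [0.44,0.52,0.3],"turn": 0.316,"gripper": 1},{"slide": [0.487,0.567,0.367],"turn": 0.39,"gripper": 1}]'

```text
time_s: 2.47
tcp_pos: [0.4659, 0.0013, 0.1893]
eef_rot: [180.0, 0.0, -57.7]
contact_force: [-0.5, -0.3, 0.0]
gripper_width: 0.0874
gripper_force: 0.0
```

Emit:
send_rows --moves '[{"slide": [0,0,0],"turn": 0.079,"gripper": 1},{"slide": [0,0,0],"turn": 0.158,"gripper": 1},{"slide": [0,0,0],"turn": 0.237,"gripper": 1},{"slide": [0,0,0],"turn": 0.316,"gripper": 1},{"slide": [0,0,0],"turn": 0.364,"gripper": 1}]'

```text
time_s: 2.88
tcp_pos: [0.4663, 0.0031, 0.1904]
eef_rot: [-180.0, 0.0, -90.4]
contact_force: [0.6, 0.5, 0.5]
gripper_width: 0.0876
gripper_force: 0.0
```

Run:
```python
from h import *
c=cap('wrist','w2.png');print(orange(c))
print([(d['location'],d['p']) for d in optics.look_for('wrist','knob_top')])
s=get_state();print(s['time_s'],s['tcp_pos'],s['eef_rot'],s['joints'])
print(c['origin'],c['attitude'])
```

```text
[([0, 0, 33, 61, 1457], [13.7, 25.8], [0.6115, -0.122, 0.134]), ([439, 0, 27, 127, 1284], [452.6, 40.9], [0.3998, -0.1149, 0.134]), ([269, 0, 371, 314, 59636], [503.8, 176.2], [0.3658, -0.0492, 0.134]), ([413, 3, 15, 13, 54], [419.2, 9.3], [0.4172, -0.1285, 0.134]), ([0, 88, 104, 189, 7358], [30.2, 205.5], [0.6241, -0.0349, 0.134]), ([67, 203, 10, 19, 55], [71.8, 212.4], [0.6024, -0.0309, 0.134]), ([100, 230, 28, 47, 418], [109.5, 258.6], [0.5863, -0.0037, 0.134]), ([130, 259, 15, 55, 118], [137.4, 281.6], [0.5724, 0.0106, 0.134]), ([226, 282, 10, 32, 118], [229.6, 300.3], [0.5194, 0.0231, 0.134]), ([106, 300, 18, 36, 175], [114.0, 316.2], [0.5895, 0.0329, 0.134]), ([505, 300, 23, 36, 240], [517.8, 313.4], [0.3464, 0.0327, 0.134]), ([512, 335, 19, 28, 137], [522.6, 351.8], [0.3398, 0.059, 0.134]), ([105, 342, 12, 21, 95], [109.5, 351.9], [0.5961, 0.0573, 0.134]), ([181, 348, 56, 45, 941], [213.6, 375.6], [0.5333, 0.0753, 0.134]), ([251, 348, 23, 14, 84], [260.9, 353.8], [0.5025, 0.0597, 0.134]), ([323, 348, 133, 44, 2525], [401.1, 367.9], [0.4143, 0.0705, 0.134]), ([510, 349, 10, 11, 42], [514.6, 353.7], [0.3445, 0.0604, 0.134]), ([507, 376, 133, 17, 1004], [575.3, 384.6], [0.3033, 0.0828, 0.134]), ([476, 382, 13, 9, 44], [482.4, 385.7], [0.3617, 0.0837, 0.134]), ([487, 382, 15, 10, 55], [494.5, 386.5], [0.3539, 0.0844, 0.134]), ([450, 467, 21, 13, 187], [461.9, 474.2], [0.3678, 0.1554, 0.134])]
[([0.4699, -0.0078, 0.1317], 0.78), ([0.5331, -0.104, 0.0728], 0.28)]
2.9833 [0.46623396 0.00319034 0.19046551] [-1.79981897e+02  6.19881954e-03 -9.00952945e+01] [ 2.46847519e+01  3.26326245e+00 -2.93294693e+01  2.32651860e-03
 -5.73882337e+01 -2.47813009e+01]
[ 0.46611084 -0.07085055  0.32977097] [1.64091636e+02 6.72284211e-03 1.79600996e+02]
```

View pics/w2.png

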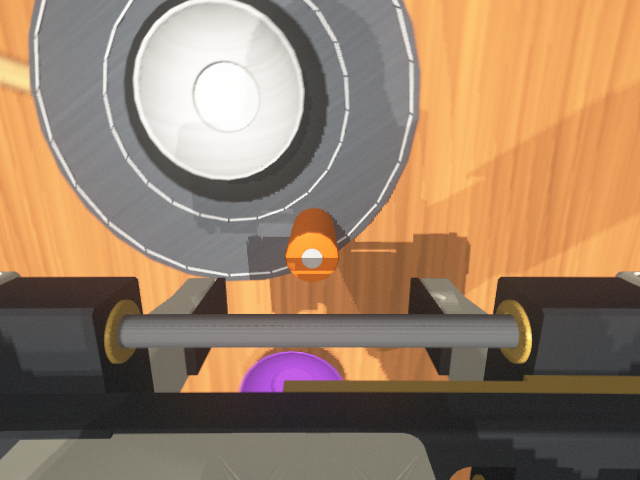

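The wrist view shows the knob with a white pin cap at (312,258) and the silver bowl at (220,90). The fingers are clear of both.

```bash
cat >> h.py <<'E'
def knob(c,guess,r=45):
    """white pin cap on the knob near the guess, world xy at z=.134"""
    R=R_(c);o=np.array(c['origin']);p=R.T@(np.append(guess[:2],.134)-o)
    uv=cv2.projectPoints(p[None],np.zeros(3),np.zeros(3),np.array(c['intrinsics']),np.array(c['dist']))[0][0,0]
    h=cv2.cvtColor(c['img'],cv2.COLOR_RGB2HSV)
    orng=cv2.morphologyEx(cv2.inRange(h,(5,225,60),(20,255,255)),cv2.MORPH_CLOSE,np.ones((3,3)))
    w=cv2.inRange(h,(0,0,140),(180,90,255))
    n,l,s,ce=cv2.connectedComponentsWithStats(w)
    best=None
    for i in range(1,n):
        if not 100<s[i][4]<800 or np.hypot(*(ce[i]-uv))>r*2.5: continue
        ring=cv2.dilate((l==i).astype(np.uint8),np.ones((9,9)))-(l==i)
        f=(orng[ring>0]>0).mean()
        if best is None or f>best[0]: best=(f,ce[i],s[i][4])
    if best is None: return None
    return best[0],best[1],ray(c,best[1],.135)[:2]
E
python3 - <<'E'
from h import *
from scipy.optimize import least_squares
c=cap('wrist');print(get_state()['tcp_pos'],knob(c,(.468,-.002)))
for pts in ([(105,75),(347,100),(240,219),(135,170),(320,180)],[(38,100),(65,170),(120,235),(235,277),(410,60),(407,130),(380,195)]):
    P=np.array([ray(c,p,.054)[:2] for p in pts])
    print(least_squares(lambda q:np.hypot(P[:,0]-q[0],P[:,1]-q[1])-q[2],[.535,-.09,.14]).x)
print(ray(c,(218,89),.081))
h=cv2.cvtColor(c['img'],cv2.COLOR_RGB2HSV);print(h[250,295],h[270,320],h[258,312],h[300,600],h[180,500])
E
```

```text
[0.46627034 0.00325604 0.19047499] (np.float64(0.0), array([387.84251969, 181.4488189 ]), array([ 0.42854458, -0.04721282]))
[ 0.53177464 -0.09383534  0.08650679]
[ 0.5328232  -0.09300699  0.13332879]
[ 0.53060631 -0.09990649  0.081     ]
[ 16 196 254] [ 12 210 214] [ 12  24 162] [13 80 51] [ 14 157 230]
```

```bash
sed -i 's/(5,225,60),(20,255,255)/(5,175,60),(20,255,255)/' h.py
python3 - <<'E'
from h import *
c=cap('wrist');k=knob(c,(.468,-.002));print(get_state()['tcp_pos'],k)
d=k[2]-[.532,-.0925];print(np.hypot(*d),np.degrees(np.arctan2(d[1],d[0])))
E
```

```text
[0.46623283 0.00324767 0.19043521] (np.float64(0.8829787234042553), array([311.60576923, 257.90705128]), array([ 0.47007924, -0.00351666]))
0.10840763468691116 124.83286482438018
```

Emit:
send_rows --moves '[{"slide": [0.037,-0.016,0.05],"turn": 0,"gripper": 1},{"slide": [0.037,-0.016,0.17],"turn": 0,"gripper": 1},{"slide": [0.037,-0.016,0.31],"turn": 0,"gripper": 1},{"slide": [0.037,-0.016,0.44],"turn": 0,"gripper": 1},{"slide": [0.037,-0.016,0.496],"turn": 0,"gripper": 1}]'

```text
time_s: 3.5
tcp_pos: [0.4672, -0.0031, 0.1133]
eef_rot: [179.8, -0.0, -90.0]
contact_force: [0.9, 0.0, -0.5]
gripper_width: 0.0874
gripper_force: 0.0
```

Emit:
send_rows --moves '[{"slide": [0,0,0],"turn": 0,"gripper": 0.6},{"slide": [0,0,0],"turn": 0,"gripper": 0.5},{"slide": [0,0,0],"turn": 0,"gripper": 0.4},{"slide": [0,0,0],"turn": 0,"gripper": 0.3},{"slide": [0,0,0],"turn": 0,"gripper": 0.25}]' --newtons 8

```text
time_s: 3.92
tcp_pos: [0.4692, -0.0021, 0.1168]
eef_rot: [-179.9, 0.0, -90.0]
contact_force: [-0.6, 0.5, 0.5]
gripper_width: 0.0595
gripper_force: 0.0
```

Run:
```python
from h import *
s=get_state();print(s['time_s'],s['tcp_pos'],s['eef_rot'],s['gripper_width'],s['gripper_force'],s['contact_force'])
c=cap('wrist','w3.png');k=knob(c,(.468,-.002));print(k)
```

```text
3.9167 [ 0.46918137 -0.00210142  0.11682864] [-1.79901552e+02  3.73522387e-02 -9.00050138e+01] 0.0594931775287926 0.0 [-0.6008865   0.46912461  0.50553878]
(np.float64(0.0), array([293.94166667, 230.85833333]), array([ 0.47783818, -0.04428   ]))
```

Emit:
send_rows --moves '[{"slide": [0,0,0],"turn": 0,"gripper": 0.25},{"slide": [0,0,0],"turn": 0,"gripper": 0.25},{"slide": [0,0,0],"turn": 0,"gripper": 0.25},{"slide": [0,0,0],"turn": 0,"gripper": 0.25},{"slide": [0,0,0],"turn": 0,"gripper": 0.25}]' --newtons 8

```text
time_s: 4.38
tcp_pos: [0.4689, -0.0024, 0.1162]
eef_rot: [-180.0, -0.0, -90.0]
contact_force: [0.3, -1.8, 1.3]
gripper_width: 0.0319
gripper_force: 8.0
```

```bash
cat >> h.py <<'E'
import json
C=np.array([.5318,-.0925]); DT=1/12
def P(th,z,r=.11): return np.array([C[0]+r*np.cos(th),C[1]+r*np.sin(th),z])
def rows(targets,p0,g):
    """targets: absolute xyz, 5 per call; yaw -90: tool x=-Y, y=-X, z=-Z"""
    for i in range(0,len(targets),5):
        print(json.dumps([{"slide":[round(float(v),3) for v in (-(t-p0)[[1,0,2]]/.15)],"turn":0,"gripper":g} for t in targets[i:i+5]]))
        p0=targets[i+4]
    print('end',p0.round(4).tolist())
E
python3 - <<'E'
from h import *
s=get_state();print(s['time_s'],s['tcp_pos'],s['gripper_width'],s['gripper_force'],s['contact_force'])
p=s['tcp_pos'];th0=np.arctan2(p[1]-C[1],p[0]-C[0]);print(np.hypot(*(p[:2]-C)),np.degrees(th0))
th0=np.radians(125);T=2.5;W=1.28
t=np.arange(1,31)*DT
th=th0+W*(t/2-T/(2*np.pi)*np.sin(np.pi*t/T))
rows([P(a,.116) for a in th],P(th0,.116),0.25);print(th[-1])
E
```

```text
4.3833 [ 0.46885944 -0.00240652  0.11618981] 0.03185652434661962 8.000093400478363 [ 0.34209326 -1.81924299  1.3241331 ]
0.10990154078754508 124.93868676931983
[{"slide": [0.0, 0.0, -0.0], "turn": 0, "gripper": 0.25}, {"slide": [0.0, 0.0, -0.0], "turn": 0, "gripper": 0.25}, {"slide": [0.001, 0.002, -0.0], "turn": 0, "gripper": 0.25}, {"slide": [0.003, 0.004, -0.0], "turn": 0, "gripper": 0.25}, {"slide": [0.005, 0.007, -0.0], "turn": 0, "gripper": 0.25}]
[{"slide": [0.004, 0.005, -0.0], "turn": 0, "gripper": 0.25}, {"slide": [0.009, 0.012, -0.0], "turn": 0, "gripper": 0.25}, {"slide": [0.016, 0.021, -0.0], "turn": 0, "gripper": 0.25}, {"slide": [0.025, 0.033, -0.0], "turn": 0, "gripper": 0.25}, {"slide": [0.036, 0.046, -0.0], "turn": 0, "gripper": 0.25}]
[{"slide": [0.014, 0.016, -0.0], "turn": 0, "gripper": 0.25}, {"slide": [0.031, 0.034, -0.0], "turn": 0, "gripper": 0.25}, {"slide": [0.052, 0.055, -0.0], "turn": 0, "gripper": 0.25}, {"slide": [0.076, 0.077, -0.0], "turn": 0, "gripper": 0.25}, {"slide": [0.104, 0.101, -0.0], "turn": 0, "gripper": 0.25}]
[{"slide": [0.033, 0.025, -0.0
[... 236 characters left out ...]
18, -0.0], "turn": 0, "gripper": 0.25}]
[{"slide": [0.058, 0.017, -0.0], "turn": 0, "gripper": 0.25}, {"slide": [0.12, 0.031, -0.0], "turn": 0, "gripper": 0.25}, {"slide": [0.186, 0.039, -0.0], "turn": 0, "gripper": 0.25}, {"slide": [0.256, 0.04, -0.0], "turn": 0, "gripper": 0.25}, {"slide": [0.328, 0.035, -0.0], "turn": 0, "gripper": 0.25}]
[{"slide": [0.073, -0.012, -0.0], "turn": 0, "gripper": 0.25}, {"slide": [0.146, -0.033, -0.0], "turn": 0, "gripper": 0.25}, {"slide": [0.217, -0.061, -0.0], "turn": 0, "gripper": 0.25}, {"slide": [0.286, -0.097, -0.0], "turn": 0, "gripper": 0.25}, {"slide": [0.351, -0.14, -0.0], "turn": 0, "gripper": 0.25}]
end [0.4436, -0.1582, 0.116]
3.781661564992912
```

Emit:
send_rows --moves '[{"slide": [0.0,0.0,0],"turn": 0,"gripper": 0.25},{"slide": [0.0,0.0,0],"turn": 0,"gripper": 0.25},{"slide": [0.001,0.002,0],"turn": 0,"gripper": 0.25},{"slide": [0.003,0.004,0],"turn": 0,"gripper": 0.25},{"slide": [0.005,0.007,0],"turn": 0,"gripper": 0.25}]'

```text
time_s: 4.8
tcp_pos: [0.4678, -0.0031, 0.1161]
eef_rot: [-180.0, 0.0, -90.0]
contact_force: [2.4, -2.4, 4.1]
gripper_width: 0.0317
gripper_force: 8.0
```

Emit:
send_rows --moves '[{"slide": [0.004,0.005,0],"turn": 0,"gripper": 0.25},{"slide": [0.009,0.012,0],"turn": 0,"gripper": 0.25},{"slide": [0.016,0.021,0],"turn": 0,"gripper": 0.25},{"slide": [0.025,0.033,0],"turn": 0,"gripper": 0.25},{"slide": [0.036,0.046,0],"turn": 0,"gripper": 0.25}]'

```text
time_s: 5.22
tcp_pos: [0.4608, -0.0085, 0.1161]
eef_rot: [-180.0, 0.0, -90.0]
contact_force: [2.0, -1.4, 5.7]
gripper_width: 0.0315
gripper_force: 8.0
```

Emit:
send_rows --moves '[{"slide": [0.014,0.016,0],"turn": 0,"gripper": 0.25},{"slide": [0.031,0.034,0],"turn": 0,"gripper": 0.25},{"slide": [0.052,0.055,0],"turn": 0,"gripper": 0.25},{"slide": [0.076,0.077,0],"turn": 0,"gripper": 0.25},{"slide": [0.104,0.101,0],"turn": 0,"gripper": 0.25}]'

```text
time_s: 5.63
tcp_pos: [0.4456, -0.024, 0.1161]
eef_rot: [-180.0, 0.0, -90.0]
contact_force: [2.8, -1.9, 4.9]
gripper_width: 0.032
gripper_force: 8.0
```

Emit:
send_rows --moves '[{"slide": [0.033,0.025,0],"turn": 0,"gripper": 0.25},{"slide": [0.071,0.049,0],"turn": 0,"gripper": 0.25},{"slide": [0.114,0.074,0],"turn": 0,"gripper": 0.25},{"slide": [0.161,0.097,0],"turn": 0,"gripper": 0.25},{"slide": [0.214,0.118,0],"turn": 0,"gripper": 0.25}]'

```text
time_s: 6.05
tcp_pos: [0.4278, -0.0564, 0.1161]
eef_rot: [-180.0, 0.0, -90.0]
contact_force: [2.2, -1.8, 5.0]
gripper_width: 0.032
gripper_force: 8.0
```

Emit:
send_rows --moves '[{"slide": [0.058,0.017,0],"turn": 0,"gripper": 0.25},{"slide": [0.12,0.031,0],"turn": 0,"gripper": 0.25},{"slide": [0.186,0.039,0],"turn": 0,"gripper": 0.25},{"slide": [0.256,0.04,0],"turn": 0,"gripper": 0.25},{"slide": [0.328,0.035,0],"turn": 0,"gripper": 0.25}]'

```text
time_s: 6.47
tcp_pos: [0.4224, -0.1059, 0.1161]
eef_rot: [-180.0, 0.0, -90.0]
contact_force: [2.7, 0.3, 5.1]
gripper_width: 0.0319
gripper_force: 8.0
```

Emit:
send_rows --moves '[{"slide": [0.073,-0.012,0],"turn": 0,"gripper": 0.25},{"slide": [0.146,-0.033,0],"turn": 0,"gripper": 0.25},{"slide": [0.217,-0.061,0],"turn": 0,"gripper": 0.25},{"slide": [0.286,-0.097,0],"turn": 0,"gripper": 0.25},{"slide": [0.351,-0.14,0],"turn": 0,"gripper": 0.25}]'

```text
time_s: 6.88
tcp_pos: [0.4436, -0.1587, 0.1161]
eef_rot: [-180.0, 0.0, -90.0]
contact_force: [2.3, 3.3, 7.2]
gripper_width: 0.0319
gripper_force: 8.0
```

Run:
```python
from h import *
s=get_state();print(s['time_s'],s['tcp_pos'],s['gripper_width'],s['contact_force'])
th0=3.78166;W=1.28
# constant 0.25 s held, then opening with coast: w'=-(.0045w+.001)/.06
w=W;a=th0;th=[]
for i in range(1,21):
    if i>3: w-=(.0045*w+.001)/.06*DT
    a+=w*DT; th.append(a)
z=[.116]*10+list(.116+.062*(1-np.cos(np.pi*np.arange(1,8)/7))/2)+[.178]*3
rows([P(x,q) for x,q in zip(th,z)],P(th0,.116),1);print(th[4],th[9],th[14],th[19],w)
```

```text
6.8833 [ 0.44356319 -0.15874152  0.11611538] 0.031926947504151315 [2.28072655 3.33008153 7.22791654]
[{"slide": [0.06, -0.05, -0.0], "turn": 0, "gripper": 1}, {"slide": [0.115, -0.106, -0.0], "turn": 0, "gripper": 1}, {"slide": [0.163, -0.168, -0.0], "turn": 0, "gripper": 1}, {"slide": [0.204, -0.233, -0.0], "turn": 0, "gripper": 1}, {"slide": [0.238, -0.303, -0.0], "turn": 0, "gripper": 1}]
[{"slide": [0.026, -0.072, -0.0], "turn": 0, "gripper": 1}, {"slide": [0.044, -0.146, -0.0], "turn": 0, "gripper": 1}, {"slide": [0.055, -0.22, -0.0], "turn": 0, "gripper": 1}, {"slide": [0.058, -0.295, -0.0], "turn": 0, "gripper": 1}, {"slide": [0.053, -0.369, -0.0], "turn": 0, "gripper": 1}]
[{"slide": [-0.012, -0.073, -0.02], "turn": 0, "gripper": 1}, {"slide": [-0.031, -0.143, -0.078], "turn": 0, "gripper": 1}, {"slide": [-0.057, -0.211, -0.161], "turn": 0, "gripper": 1}, {"slide": [-0.089, -0.276, -0.253], "turn": 0, "gripper": 1}, {"slide": [-0.127, -0.336, -0.336], "turn": 0, "gripper": 1}]
[{"slide": [-0.043, -0.056, -0.057], "turn": 0, "gripper": 1}, {"slide": [-0.092, -0.108, -0.078], "turn": 0, "gripper": 1}, {"slide": [-0.144, -0.154, -0.078], "turn": 0, "gripper": 1}, {"slide": [-0.201, -0.194, -0.078], "turn": 0, "gripper": 1}, {"slide": [-0.26, -0.229, -0.078], "turn": 0, "gripper": 1}]
end [0.6292, -0.1437, 0.178]
4.312651001157407 4.826690973120205 5.322009166872096 5.799183370352366 1.1281254199873831
```

Emit:
send_rows --moves '[{"slide": [0.06,-0.05,0],"turn": 0,"gripper": 0.25},{"slide": [0.115,-0.106,0],"turn": 0,"gripper": 0.25},{"slide": [0.163,-0.168,0],"turn": 0,"gripper": 0.25},{"slide": [0.204,-0.233,0],"turn": 0,"gripper": 1},{"slide": [0.238,-0.303,0],"turn": 0,"gripper": 1}]'

```text
time_s: 7.3
tcp_pos: [0.488, -0.1942, 0.1151]
eef_rot: [179.9, 0.0, -90.1]
contact_force: [0.6, 0.6, 0.2]
gripper_width: 0.0402
gripper_force: 0.0
```

Emit:
send_rows --moves '[{"slide": [0.026,-0.072,0],"turn": 0,"gripper": 1},{"slide": [0.044,-0.146,0],"turn": 0,"gripper": 1},{"slide": [0.055,-0.22,0],"turn": 0,"gripper": 1},{"slide": [0.058,-0.295,0],"turn": 0,"gripper": 1},{"slide": [0.053,-0.369,0],"turn": 0,"gripper": 1}]'

```text
time_s: 7.72
tcp_pos: [0.5453, -0.2017, 0.1157]
eef_rot: [180.0, 0.0, -90.0]
contact_force: [-0.2, -0.1, 0.2]
gripper_width: 0.0727
gripper_force: 0.0
```

Emit:
send_rows --moves '[{"slide": [-0.012,-0.073,-0.02],"turn": 0,"gripper": 1},{"slide": [-0.031,-0.143,-0.078],"turn": 0,"gripper": 1},{"slide": [-0.057,-0.211,-0.161],"turn": 0,"gripper": 1},{"slide": [-0.089,-0.276,-0.253],"turn": 0,"gripper": 1},{"slide": [-0.127,-0.336,-0.336],"turn": 0,"gripper": 1}]'

```text
time_s: 8.13
tcp_pos: [0.5958, -0.1821, 0.1672]
eef_rot: [180.0, -0.0, -90.0]
contact_force: [0.9, -0.7, 0.1]
gripper_width: 0.0877
gripper_force: 0.0
```

Run:
```python
from h import *
s=get_state();g=P(5.322,0)
print(s['time_s'],s['tcp_pos'],g)
c=cap('wrist','w4.png');k=knob(c,g);print(k)
n=[(d['location'].round(4) if hasattr(d['location'],'round') else d['location'],d['p']) for d in optics.look_for('wrist','knob_top')];print(n)
if k: d=k[2]-C;print(np.hypot(*d),np.arctan2(d[1],d[0])%(2*np.pi))
print(get_state()['time_s'])
```

```text
8.1333 [ 0.59584151 -0.18212167  0.16716083] [ 0.59478034 -0.18268579  0.        ]
(np.float64(0.8301886792452831), array([320.2627551 , 281.20663265]), array([ 0.59481919, -0.18423629]))
[([0.5946, -0.1895, 0.1346], 0.75)]
0.11129674336133477 5.314309725846064
8.2333
```

```bash
cat >> h.py <<'E'
from scipy.optimize import least_squares
import os
T0=7.2
def wheel(q,t):
    k=.0045/q[2];c=.2222;t=np.asarray(t)-T0
    return q[0]+(q[1]+c)*(1-np.exp(-k*t))/k-c*t, (q[1]+c)*np.exp(-k*t)-c
def fit():
    M=np.atleast_2d(np.loadtxt('meas.txt'))
    pr=np.array([4.187,1.28,.06]);sg=np.array([.03,.03,.015])
    return least_squares(lambda q:np.r_[(wheel(q,M[:,0])[0]-M[:,1])/.012,(q-pr)/sg],pr,x_scale=sg).x,M
def step(p0,ncalls,zf=lambda i:.178,g=1,look=True):
    """look, refit, print the rows of the next calls; p0 the commanded position now"""
    if look:
        q,_=fit();t=get_state()['time_s'];th=float(wheel(q,t)[0])
        c=cap('wrist');k=knob(c,P(th,0))
        if k and k[0]>.5:
            d=k[2]-C;a=np.arctan2(d[1],d[0]);a+=2*np.pi*np.round((th-a)/2/np.pi)
            print('t',t,'off tcp-knob mm',((get_state()['tcp_pos'][:2]-k[2])*1e3).round(1),'r',np.hypot(*d).round(4),'dth',round(a-th,4))
            if abs(a-th)<.2:
                open('meas.txt','a').write(f'{t} {a}\n')
        else: print('no knob',k)
    q,M=fit();t=get_state()['time_s']
    tt=t+np.arange(1,5*ncalls+1)*DT
    th,w=wheel(q,tt)
    rows([P(a,zf(i)) for i,a in enumerate(th)],np.array(p0),g)
    print('q',q.round(4),'t',t,'w',w[-1].round(3),'th end',th[-1].round(4))
E
echo "8.1333 5.3143" > meas.txt
python3 - <<'E'
from h import *
p0=P(5.3220,.116+.336*.15)
step(p0,2,look=False)
E
```

```text
[{"slide": [-0.099, -0.114, -0.077], "turn": 0, "gripper": 1}, {"slide": [-0.152, -0.16, -0.077], "turn": 0, "gripper": 1}, {"slide": [-0.208, -0.199, -0.077], "turn": 0, "gripper": 1}, {"slide": [-0.268, -0.233, -0.077], "turn": 0, "gripper": 1}, {"slide": [-0.33, -0.262, -0.077], "turn": 0, "gripper": 1}]
[{"slide": [-0.064, -0.022, -0.0], "turn": 0, "gripper": 1}, {"slide": [-0.129, -0.038, -0.0], "turn": 0, "gripper": 1}, {"slide": [-0.195, -0.048, -0.0], "turn": 0, "gripper": 1}, {"slide": [-0.261, -0.052, -0.0], "turn": 0, "gripper": 1}, {"slide": [-0.327, -0.05, -0.0], "turn": 0, "gripper": 1}]
end [0.6415, -0.0841, 0.178]
q [4.1779 1.2718 0.0581] t 8.2333 w 1.071 th end 6.3598
```

Emit:
send_rows --moves '[{"slide": [-0.099,-0.114,-0.077],"turn": 0,"gripper": 1},{"slide": [-0.152,-0.16,-0.077],"turn": 0,"gripper": 1},{"slide": [-0.208,-0.199,-0.077],"turn": 0,"gripper": 1},{"slide": [-0.268,-0.233,-0.077],"turn": 0,"gripper": 1},{"slide": [-0.33,-0.262,-0.077],"turn": 0,"gripper": 1}]'

```text
time_s: 8.65
tcp_pos: [0.6338, -0.1324, 0.1768]
eef_rot: [179.9, 0.0, -90.0]
contact_force: [-1.4, -0.6, 0.5]
gripper_width: 0.0874
gripper_force: 0.0
```

Emit:
send_rows --moves '[{"slide": [-0.064,-0.022,0],"turn": 0,"gripper": 1},{"slide": [-0.129,-0.038,0],"turn": 0,"gripper": 1},{"slide": [-0.195,-0.048,0],"turn": 0,"gripper": 1},{"slide": [-0.261,-0.052,0],"turn": 0,"gripper": 1},{"slide": [-0.327,-0.05,0],"turn": 0,"gripper": 1}]'

```text
time_s: 9.07
tcp_pos: [0.6415, -0.0831, 0.1778]
eef_rot: [180.0, -0.0, -90.0]
contact_force: [-1.1, -0.2, -0.7]
gripper_width: 0.088
gripper_force: 0.0
```

Run:
```python
from h import *
step([0.6415, -0.0841, 0.178],2)
```

```text
t 9.0667 off tcp-knob mm [-0.3  5. ] r 0.1102 dth -0.0238
[{"slide": [-0.085, 0.012, -0.0], "turn": 0, "gripper": 1}, {"slide": [-0.146, 0.026, -0.0], "turn": 0, "gripper": 1}, {"slide": [-0.204, 0.046, -0.0], "turn": 0, "gripper": 1}, {"slide": [-0.261, 0.07, -0.0], "turn": 0, "gripper": 1}, {"slide": [-0.315, 0.099, -0.0], "turn": 0, "gripper": 1}]
[{"slide": [-0.051, 0.033, -0.0], "turn": 0, "gripper": 1}, {"slide": [-0.098, 0.069, -0.0], "turn": 0, "gripper": 1}, {"slide": [-0.143, 0.109, -0.0], "turn": 0, "gripper": 1}, {"slide": [-0.183, 0.152, -0.0], "turn": 0, "gripper": 1}, {"slide": [-0.219, 0.197, -0.0], "turn": 0, "gripper": 1}]
end [0.5971, -0.004, 0.178]
q [4.1841 1.2687 0.0516] t 9.1167 w 0.951 th end 7.2187
```

Emit:
send_rows --moves '[{"slide": [-0.085,0.012,0],"turn": 0,"gripper": 1},{"slide": [-0.146,0.026,0],"turn": 0,"gripper": 1},{"slide": [-0.204,0.046,0],"turn": 0,"gripper": 1},{"slide": [-0.261,0.07,0],"turn": 0,"gripper": 1},{"slide": [-0.315,0.099,0],"turn": 0,"gripper": 1}]'

```text
time_s: 9.53
tcp_pos: [0.6262, -0.036, 0.1779]
eef_rot: [-180.0, 0.0, -90.0]
contact_force: [0.6, -0.4, 0.5]
gripper_width: 0.0876
gripper_force: 0.0
```

Emit:
send_rows --moves '[{"slide": [-0.051,0.033,0],"turn": 0,"gripper": 1},{"slide": [-0.098,0.069,0],"turn": 0,"gripper": 1},{"slide": [-0.143,0.109,0],"turn": 0,"gripper": 1},{"slide": [-0.183,0.152,0],"turn": 0,"gripper": 1},{"slide": [-0.219,0.197,0],"turn": 0,"gripper": 1}]'

```text
time_s: 9.95
tcp_pos: [0.5965, -0.0034, 0.1779]
eef_rot: [-180.0, 0.0, -90.0]
contact_force: [0.5, 0.7, 0.3]
gripper_width: 0.0875
gripper_force: 0.0
```

Run:
```python
from h import *
step([0.5971, -0.004, 0.178],2)
```

```text
t 9.95 off tcp-knob mm [0.9 1. ] r 0.1086 dth 0.0198
[{"slide": [-0.057, 0.09, -0.0], "turn": 0, "gripper": 1}, {"slide": [-0.082, 0.143, -0.0], "turn": 0, "gripper": 1}, {"slide": [-0.103, 0.196, -0.0], "turn": 0, "gripper": 1}, {"slide": [-0.12, 0.251, -0.0], "turn": 0, "gripper": 1}, {"slide": [-0.132, 0.307, -0.0], "turn": 0, "gripper": 1}]
[{"slide": [-0.008, 0.056, -0.0], "turn": 0, "gripper": 1}, {"slide": [-0.011, 0.111, -0.0], "turn": 0, "gripper": 1}, {"slide": [-0.01, 0.167, -0.0], "turn": 0, "gripper": 1}, {"slide": [-0.006, 0.221, -0.0], "turn": 0, "gripper": 1}, {"slide": [0.003, 0.275, -0.0], "turn": 0, "gripper": 1}]
end [0.5099, 0.0153, 0.178]
q [4.182  1.2642 0.0557] t 10.0 w 0.886 th end 8.0545
```

Emit:
send_rows --moves '[{"slide": [-0.057,0.09,0],"turn": 0,"gripper": 1},{"slide": [-0.082,0.143,0],"turn": 0,"gripper": 1},{"slide": [-0.103,0.196,0],"turn": 0,"gripper": 1},{"slide": [-0.12,0.251,0],"turn": 0,"gripper": 1},{"slide": [-0.132,0.307,0],"turn": 0,"gripper": 1}]'

```text
time_s: 10.42
tcp_pos: [0.5504, 0.0159, 0.1779]
eef_rot: [-180.0, -0.0, -90.0]
contact_force: [-0.8, 0.3, 0.8]
gripper_width: 0.0877
gripper_force: 0.0
```

Emit:
send_rows --moves '[{"slide": [-0.008,0.056,0],"turn": 0,"gripper": 1},{"slide": [-0.011,0.111,0],"turn": 0,"gripper": 1},{"slide": [-0.01,0.167,0],"turn": 0,"gripper": 1},{"slide": [-0.006,0.221,0],"turn": 0,"gripper": 1},{"slide": [0.003,0.275,0],"turn": 0,"gripper": 1}]'

```text
time_s: 10.83
tcp_pos: [0.509, 0.0153, 0.1779]
eef_rot: [-180.0, 0.0, -90.0]
contact_force: [0.3, -0.6, -0.1]
gripper_width: 0.0877
gripper_force: 0.0
```

Run:
```python
from h import *
step([0.5099, 0.0153, 0.178],3)
```

```text
t 10.8333 off tcp-knob mm [-0.4  2. ] r 0.108 dth 0.022
[{"slide": [0.027, 0.097, -0.0], "turn": 0, "gripper": 1}, {"slide": [0.047, 0.147, -0.0], "turn": 0, "gripper": 1}, {"slide": [0.07, 0.196, -0.0], "turn": 0, "gripper": 1}, {"slide": [0.096, 0.242, -0.0], "turn": 0, "gripper": 1}, {"slide": [0.126, 0.286, -0.0], "turn": 0, "gripper": 1}]
[{"slide": [0.032, 0.041, -0.0], "turn": 0, "gripper": 1}, {"slide": [0.067, 0.08, -0.0], "turn": 0, "gripper": 1}, {"slide": [0.105, 0.115, -0.0], "turn": 0, "gripper": 1}, {"slide": [0.144, 0.148, -0.0], "turn": 0, "gripper": 1}, {"slide": [0.185, 0.178, -0.0], "turn": 0, "gripper": 1}]
[{"slide": [0.043, 0.027, -0.0], "turn": 0, "gripper": 1}, {"slide": [0.087, 0.05, -0.0], "turn": 0, "gripper": 1}, {"slide": [0.132, 0.07, -0.0], "turn": 0, "gripper": 1}, {"slide": [0.179, 0.087, -0.0], "turn": 0, "gripper": 1}, {"slide": [0.225, 0.101, -0.0], "turn": 0, "gripper": 1}]
end [0.4252, -0.0652, 0.178]
q [4.1833 1.2563 0.0594] t 10.8833 w 0.796 th end 9.1739
```

Emit:
send_rows --moves '[{"slide": [0.027,0.097,0],"turn": 0,"gripper": 1},{"slide": [0.047,0.147,0],"turn": 0,"gripper": 1},{"slide": [0.07,0.196,0],"turn": 0,"gripper": 1},{"slide": [0.096,0.242,0],"turn": 0,"gripper": 1},{"slide": [0.126,0.286,0],"turn": 0,"gripper": 1}]'

```text
time_s: 11.3
tcp_pos: [0.4665, -0.0038, 0.178]
eef_rot: [-180.0, 0.0, -90.0]
contact_force: [0.2, 0.3, 0.2]
gripper_width: 0.0875
gripper_force: 0.0
```

Emit:
send_rows --moves '[{"slide": [0.032,0.041,0],"turn": 0,"gripper": 1},{"slide": [0.067,0.08,0],"turn": 0,"gripper": 1},{"slide": [0.105,0.115,0],"turn": 0,"gripper": 1},{"slide": [0.144,0.148,0],"turn": 0,"gripper": 1},{"slide": [0.185,0.178,0],"turn": 0,"gripper": 1}]'

```text
time_s: 11.72
tcp_pos: [0.4398, -0.0319, 0.1779]
eef_rot: [-180.0, 0.0, -90.0]
contact_force: [0.5, -1.4, 0.2]
gripper_width: 0.0878
gripper_force: 0.0
```

Emit:
send_rows --moves '[{"slide": [0.043,0.027,0],"turn": 0,"gripper": 1},{"slide": [0.087,0.05,0],"turn": 0,"gripper": 1},{"slide": [0.132,0.07,0],"turn": 0,"gripper": 1},{"slide": [0.179,0.087,0],"turn": 0,"gripper": 1},{"slide": [0.225,0.101,0],"turn": 0,"gripper": 1}]'

```text
time_s: 12.13
tcp_pos: [0.4248, -0.0657, 0.1779]
eef_rot: [-180.0, -0.0, -90.0]
contact_force: [0.0, 0.6, 0.1]
gripper_width: 0.0878
gripper_force: 0.0
```

```bash
sed -i "s/d=k\[2\]-C;a=np.arctan2/d=k[2]+[0,.0017]-C;a=np.arctan2/" h.py
python3 - <<'E'
import numpy as np
M=np.loadtxt('meas.txt');M[:,1]+=.0017*np.cos(M[:,1])/.11;np.savetxt('meas.txt',M)
from h import *
step([0.4252, -0.0652, 0.178],3)
E
```

```text
t 12.1333 off tcp-knob mm [-1.3 -0.3] r 0.1097 dth 0.0117
[{"slide": [0.067, 0.014, -0.0], "turn": 0, "gripper": 1}, {"slide": [0.114, 0.019, -0.0], "turn": 0, "gripper": 1}, {"slide": [0.16, 0.022, -0.0], "turn": 0, "gripper": 1}, {"slide": [0.207, 0.022, -0.0], "turn": 0, "gripper": 1}, {"slide": [0.253, 0.019, -0.0], "turn": 0, "gripper": 1}]
[{"slide": [0.045, -0.006, -0.0], "turn": 0, "gripper": 1}, {"slide": [0.089, -0.014, -0.0], "turn": 0, "gripper": 1}, {"slide": [0.133, -0.025, -0.0], "turn": 0, "gripper": 1}, {"slide": [0.175, -0.039, -0.0], "turn": 0, "gripper": 1}, {"slide": [0.216, -0.055, -0.0], "turn": 0, "gripper": 1}]
[{"slide": [0.04, -0.018, -0.0], "turn": 0, "gripper": 1}, {"slide": [0.078, -0.039, -0.0], "turn": 0, "gripper": 1}, {"slide": [0.114, -0.061, -0.0], "turn": 0, "gripper": 1}, {"slide": [0.149, -0.085, -0.0], "turn": 0, "gripper": 1}, {"slide": [0.182, -0.111, -0.0], "turn": 0, "gripper": 1}]
end [0.4472, -0.1628, 0.178]
q [4.19   1.2627 0.0571] t 12.1833 w 0.687 th end 10.1186
```

Emit:
send_rows --moves '[{"slide": [0.067,0.014,0],"turn": 0,"gripper": 1},{"slide": [0.114,0.019,0],"turn": 0,"gripper": 1},{"slide": [0.16,0.022,0],"turn": 0,"gripper": 1},{"slide": [0.207,0.022,0],"turn": 0,"gripper": 1},{"slide": [0.253,0.019,0],"turn": 0,"gripper": 1}]'

```text
time_s: 12.6
tcp_pos: [0.4222, -0.1037, 0.1779]
eef_rot: [-180.0, -0.0, -90.0]
contact_force: [0.7, 0.8, 0.3]
gripper_width: 0.0875
gripper_force: 0.0
```

Emit:
send_rows --moves '[{"slide": [0.045,-0.006,0],"turn": 0,"gripper": 1},{"slide": [0.089,-0.014,0],"turn": 0,"gripper": 1},{"slide": [0.133,-0.025,0],"turn": 0,"gripper": 1},{"slide": [0.175,-0.039,0],"turn": 0,"gripper": 1},{"slide": [0.216,-0.055,0],"turn": 0,"gripper": 1}]'

```text
time_s: 13.02
tcp_pos: [0.4307, -0.136, 0.1778]
eef_rot: [180.0, -0.0, -90.0]
contact_force: [0.8, 0.3, 0.1]
gripper_width: 0.0879
gripper_force: 0.0
```

Emit:
send_rows --moves '[{"slide": [0.04,-0.018,0],"turn": 0,"gripper": 1},{"slide": [0.078,-0.039,0],"turn": 0,"gripper": 1},{"slide": [0.114,-0.061,0],"turn": 0,"gripper": 1},{"slide": [0.149,-0.085,0],"turn": 0,"gripper": 1},{"slide": [0.182,-0.111,0],"turn": 0,"gripper": 1}]'

```text
time_s: 13.43
tcp_pos: [0.4475, -0.1632, 0.1779]
eef_rot: [180.0, -0.0, -90.0]
contact_force: [-0.1, 0.4, 0.2]
gripper_width: 0.0874
gripper_force: 0.0
```

Run:
```python
from h import *
step([0.4472, -0.1628, 0.178],2)
```

```text
t 13.4333 off tcp-knob mm [0.9 1.1] r 0.11 dth 0.0016
[{"slide": [0.05, -0.046, -0.0], "turn": 0, "gripper": 1}, {"slide": [0.079, -0.076, -0.0], "turn": 0, "gripper": 1}, {"slide": [0.105, -0.107, -0.0], "turn": 0, "gripper": 1}, {"slide": [0.129, -0.139, -0.0], "turn": 0, "gripper": 1}, {"slide": [0.152, -0.173, -0.0], "turn": 0, "gripper": 1}]
[{"slide": [0.02, -0.034, -0.0], "turn": 0, "gripper": 1}, {"slide": [0.039, -0.069, -0.0], "turn": 0, "gripper": 1}, {"slide": [0.055, -0.105, -0.0], "turn": 0, "gripper": 1}, {"slide": [0.069, -0.141, -0.0], "turn": 0, "gripper": 1}, {"slide": [0.081, -0.177, -0.0], "turn": 0, "gripper": 1}]
end [0.4997, -0.1977, 0.178]
q [4.1904 1.2621 0.0572] t 13.4833 w 0.626 th end 10.6996
```

Run:
```python
from h import *
zd=.178-.062*(1-np.cos(np.pi*np.arange(1,7)/6))/2
z=[.178]*5+list(zd)+[.116]*30
step([0.4472, -0.1628, 0.178],5,zf=lambda i:z[i],look=False)
```

```text
[{"slide": [0.05, -0.046, -0.0], "turn": 0, "gripper": 1}, {"slide": [0.079, -0.076, -0.0], "turn": 0, "gripper": 1}, {"slide": [0.105, -0.107, -0.0], "turn": 0, "gripper": 1}, {"slide": [0.129, -0.139, -0.0], "turn": 0, "gripper": 1}, {"slide": [0.152, -0.173, -0.0], "turn": 0, "gripper": 1}]
[{"slide": [0.02, -0.034, 0.028], "turn": 0, "gripper": 1}, {"slide": [0.039, -0.069, 0.103], "turn": 0, "gripper": 1}, {"slide": [0.055, -0.105, 0.207], "turn": 0, "gripper": 1}, {"slide": [0.069, -0.141, 0.31], "turn": 0, "gripper": 1}, {"slide": [0.081, -0.177, 0.386], "turn": 0, "gripper": 1}]
[{"slide": [0.01, -0.037, 0.028], "turn": 0, "gripper": 1}, {"slide": [0.018, -0.074, 0.028], "turn": 0, "gripper": 1}, {"slide": [0.025, -0.11, 0.028], "turn": 0, "gripper": 1}, {"slide": [0.029, -0.147, 0.028], "turn": 0, "gripper": 1}, {"slide": [0.031, -0.184, 0.028], "turn": 0, "gripper": 1}]
[{"slide": [0.001, -0.036, -0.0], "turn": 0, "gripper": 1}, {"slide": [-0.001, -0.073, -0.0], "turn": 0, "gripper": 1}, {"slide": [-0.004, -0.108, -0.0], "turn": 0, "gripper": 1}, {"slide": [-0.008, -0.143, -0.0], "turn": 0, "gripper": 1}, {"slide": [-0.014, -0.178, -0.0], "turn": 0, "gripper": 1}]
[{"slide": [-0.008, -0.034, -0.0], "turn": 0, "gripper": 1}, {"slide": [-0.017, -0.067, -0.0], "turn": 0, "gripper": 1}, {"slide": [-0.028, -0.1, -0.0], "turn": 0, "gripper": 1}, {"slide": [-0.04, -0.131, -0.0], "turn": 0, "gripper": 1}, {"slide": [-0.054, -0.162, -0.0], "turn": 0, "gripper": 1}]
end [0.5783, -0.1922, 0.116]
q [4.1904 1.2621 0.0572] t 13.4833 w 0.547 th end 11.4318
```

Emit:
send_rows --moves '[{"slide": [0.05,-0.046,0],"turn": 0,"gripper": 1},{"slide": [0.079,-0.076,0],"turn": 0,"gripper": 1},{"slide": [0.105,-0.107,0],"turn": 0,"gripper": 1},{"slide": [0.129,-0.139,0],"turn": 0,"gripper": 1},{"slide": [0.152,-0.173,0],"turn": 0,"gripper": 1}]'

```text
time_s: 13.9
tcp_pos: [0.4735, -0.1858, 0.1778]
eef_rot: [180.0, -0.0, -90.0]
contact_force: [0.8, 0.2, 0.1]
gripper_width: 0.0873
gripper_force: 0.0
```

Emit:
send_rows --moves '[{"slide": [0.02,-0.034,0.028],"turn": 0,"gripper": 1},{"slide": [0.039,-0.069,0.103],"turn": 0,"gripper": 1},{"slide": [0.055,-0.105,0.207],"turn": 0,"gripper": 1},{"slide": [0.069,-0.141,0.31],"turn": 0,"gripper": 1},{"slide": [0.081,-0.177,0.386],"turn": 0,"gripper": 1}]'

```text
time_s: 14.32
tcp_pos: [0.4992, -0.1977, 0.1177]
eef_rot: [179.9, 0.0, -90.0]
contact_force: [-0.3, 0.1, 0.7]
gripper_width: 0.0876
gripper_force: 0.0
```

Emit:
send_rows --moves '[{"slide": [0.01,-0.037,0.028],"turn": 0,"gripper": 1},{"slide": [0.018,-0.074,0.028],"turn": 0,"gripper": 0.7},{"slide": [0.025,-0.11,0.028],"turn": 0,"gripper": 0.6},{"slide": [0.029,-0.147,0.028],"turn": 0,"gripper": 0.5},{"slide": [0.031,-0.184,0.028],"turn": 0,"gripper": 0.4}]' --newtons 6

```text
time_s: 14.73
tcp_pos: [0.5283, -0.2024, 0.1166]
eef_rot: [-179.9, -0.0, -90.0]
contact_force: [-0.5, -0.2, 1.3]
gripper_width: 0.0667
gripper_force: 0.0
```

Emit:
send_rows --moves '[{"slide": [0.001,-0.036,0],"turn": 0,"gripper": 0.25},{"slide": [-0.001,-0.073,0],"turn": 0,"gripper": 0.25},{"slide": [-0.004,-0.108,0],"turn": 0,"gripper": 0.25},{"slide": [-0.008,-0.143,0],"turn": 0,"gripper": 0.25},{"slide": [-0.014,-0.178,0],"turn": 0,"gripper": 0.25}]' --newtons 6

```text
time_s: 15.15
tcp_pos: [0.5541, -0.2001, 0.1158]
eef_rot: [180.0, 0.0, -90.0]
contact_force: [-7.9, 0.6, 5.0]
gripper_width: 0.033
gripper_force: 4.2
```

Emit:
send_rows --moves '[{"slide": [-0.008,-0.034,0],"turn": 0,"gripper": 0.25},{"slide": [-0.017,-0.067,0],"turn": 0,"gripper": 0.25},{"slide": [-0.028,-0.1,0],"turn": 0,"gripper": 0.25},{"slide": [-0.04,-0.131,0],"turn": 0,"gripper": 0.25},{"slide": [-0.054,-0.162,0],"turn": 0,"gripper": 0.25}]'

```text
time_s: 15.57
tcp_pos: [0.5786, -0.1919, 0.1158]
eef_rot: [180.0, -0.0, -90.0]
contact_force: [-0.4, 0.0, 1.9]
gripper_width: 0.0316
gripper_force: 6.0
```

Run:
```python
from h import *
s=get_state();t=s['time_s'];q,_=fit();th0,w=wheel(q,t);print(t,th0,w,s['tcp_pos'],s['gripper_width'],s['gripper_force'])
T=25*DT;tt=np.arange(1,26)*DT
th=11.4318+w*(tt/2+T/(2*np.pi)*np.sin(np.pi*tt/T))
rows([P(a,.116) for a in th],P(11.4318,.116),.25)
```

```text
15.5667 11.431879354474486 0.5467552469932737 [ 0.57859193 -0.19190085  0.11577734] 0.03164191587982797 5.999779030680656
[{"slide": [-0.015, -0.03, -0.0], "turn": 0, "gripper": 0.25}, {"slide": [-0.031, -0.059, -0.0], "turn": 0, "gripper": 0.25}, {"slide": [-0.048, -0.087, -0.0], "turn": 0, "gripper": 0.25}, {"slide": [-0.066, -0.113, -0.0], "turn": 0, "gripper": 0.25}, {"slide": [-0.084, -0.138, -0.0], "turn": 0, "gripper": 0.25}]
[{"slide": [-0.019, -0.023, -0.0], "turn": 0, "gripper": 0.25}, {"slide": [-0.037, -0.044, -0.0], "turn": 0, "gripper": 0.25}, {"slide": [-0.055, -0.064, -0.0], "turn": 0, "gripper": 0.25}, {"slide": [-0.073, -0.081, -0.0], "turn": 0, "gripper": 0.25}, {"slide": [-0.089, -0.097, -0.0], "turn": 0, "gripper": 0.25}]
[{"slide": [-0.016, -0.014, -0.0], "turn": 0, "gripper": 0.25}, {"slide": [-0.03, -0.026, -0.0], "turn": 0, "gripper": 0.25}, {"slide": [-0.043, -0.036, -0.0], "turn": 0, "gripper": 0.25}, {"slide": [-0.055, -0.045, -0.0], "turn": 0, "gripper": 0.25}, {"slide": [-0.065, -0.052, -0.0], "turn": 0, "gripper": 0.25}]
[{"slide": [-0.009, -0.006, -0.0], "turn": 0, "gripper": 0.25}, {"slide": [-0.016, -0.011, -0.0], "turn": 0, "gripper": 0.25}, {"slide": [-0.022, -0.015, -0.0], "turn": 0, "gripper": 0.25}, {"slide": [-0.026, -0.018, -0.0], "turn": 0, "gripper": 0.25}, {"slide": [-0.029, -0.02, -0.0], "turn": 0, "gripper": 0.25}]
[{"slide": [-0.002, -0.001, -0.0], "turn": 0, "gripper": 0.25}, {"slide": [-0.004, -0.002, -0.0], "turn": 0, "gripper": 0.25}, {"slide": [-0.004, -0.003, -0.0], "turn": 0, "gripper": 0.25}, {"slide": [-0.005, -0.003, -0.0], "turn": 0, "gripper": 0.25}, {"slide": [-0.005, -0.003, -0.0], "turn": 0, "gripper": 0.25}]
end [0.6247, -0.1514, 0.116]
```

Caught. Next I brake the wheel gently.

Emit:
send_rows --moves '[{"slide": [-0.015,-0.03,0],"turn": 0,"gripper": 0.25},{"slide": [-0.031,-0.059,0],"turn": 0,"gripper": 0.25},{"slide": [-0.048,-0.087,0],"turn": 0,"gripper": 0.25},{"slide": [-0.066,-0.113,0],"turn": 0,"gripper": 0.25},{"slide": [-0.084,-0.138,0],"turn": 0,"gripper": 0.25}]'

```text
time_s: 15.98
tcp_pos: [0.5993, -0.1792, 0.1158]
eef_rot: [180.0, 0.0, -90.0]
contact_force: [-0.9, 0.8, 2.7]
gripper_width: 0.032
gripper_force: 6.0
```

Emit:
send_rows --moves '[{"slide": [-0.019,-0.023,0],"turn": 0,"gripper": 0.25},{"slide": [-0.037,-0.044,0],"turn": 0,"gripper": 0.25},{"slide": [-0.055,-0.064,0],"turn": 0,"gripper": 0.25},{"slide": [-0.073,-0.081,0],"turn": 0,"gripper": 0.25},{"slide": [-0.089,-0.097,0],"turn": 0,"gripper": 0.25}]'

```text
time_s: 16.4
tcp_pos: [0.6137, -0.1658, 0.1158]
eef_rot: [180.0, 0.0, -90.0]
contact_force: [-0.8, 0.9, 1.2]
gripper_width: 0.0319
gripper_force: 6.0
```

Emit:
send_rows --moves '[{"slide": [-0.016,-0.014,0],"turn": 0,"gripper": 0.25},{"slide": [-0.03,-0.026,0],"turn": 0,"gripper": 0.25},{"slide": [-0.043,-0.036,0],"turn": 0,"gripper": 0.25},{"slide": [-0.055,-0.045,0],"turn": 0,"gripper": 0.25},{"slide": [-0.065,-0.052,0],"turn": 0,"gripper": 0.25}]'

```text
time_s: 16.82
tcp_pos: [0.6214, -0.1562, 0.1158]
eef_rot: [-180.0, -0.0, -90.0]
contact_force: [-0.4, 0.2, 2.1]
gripper_width: 0.0321
gripper_force: 6.0
```

Emit:
send_rows --moves '[{"slide": [-0.009,-0.006,0],"turn": 0,"gripper": 0.25},{"slide": [-0.016,-0.011,0],"turn": 0,"gripper": 0.25},{"slide": [-0.022,-0.015,0],"turn": 0,"gripper": 0.25},{"slide": [-0.026,-0.018,0],"turn": 0,"gripper": 0.25},{"slide": [-0.029,-0.02,0],"turn": 0,"gripper": 0.25}]'

```text
time_s: 17.23
tcp_pos: [0.6242, -0.152, 0.1158]
eef_rot: [180.0, 0.0, -90.0]
contact_force: [-1.9, 1.8, 2.3]
gripper_width: 0.0319
gripper_force: 6.0
```

Emit:
send_rows --moves '[{"slide": [-0.002,-0.001,0],"turn": 0,"gripper": 0.25},{"slide": [-0.004,-0.002,0],"turn": 0,"gripper": 0.25},{"slide": [-0.004,-0.003,0],"turn": 0,"gripper": 0.25},{"slide": [-0.005,-0.003,0],"turn": 0,"gripper": 0.25},{"slide": [-0.005,-0.003,0],"turn": 0,"gripper": 0.25}]'

```text
time_s: 17.65
tcp_pos: [0.6246, -0.1513, 0.1158]
eef_rot: [180.0, -0.0, -90.0]
contact_force: [-2.0, 0.5, 3.1]
gripper_width: 0.0318
gripper_force: 6.0
```

Emit:
send_rows --moves '[{"slide": [0,0,0],"turn": 0,"gripper": 0.25},{"slide": [0,0,0],"turn": 0,"gripper": 0.25},{"slide": [0,0,0],"turn": 0,"gripper": 0.25},{"slide": [0,0,0],"turn": 0,"gripper": 0.25},{"slide": [0,0,0],"turn": 0,"gripper": 0.25}]'

```text
time_s: 18.07
tcp_pos: [0.6247, -0.1513, 0.1158]
eef_rot: [180.0, 0.0, -90.0]
contact_force: [-2.9, 1.6, 2.9]
gripper_width: 0.0316
gripper_force: 6.0
```

Run:
```python
from h import *
s=get_state();print(s['time_s'],s['tcp_pos'],s['gripper_width'],s['gripper_force'],s['contact_force'])
c=cap('wrist','end.png')
```

```text
18.0667 [ 0.62465213 -0.151308    0.11576469] 0.031614815318927666 5.9999846667051315 [-2.88448777  1.60038864  2.86103258]
```

View pics/end.png

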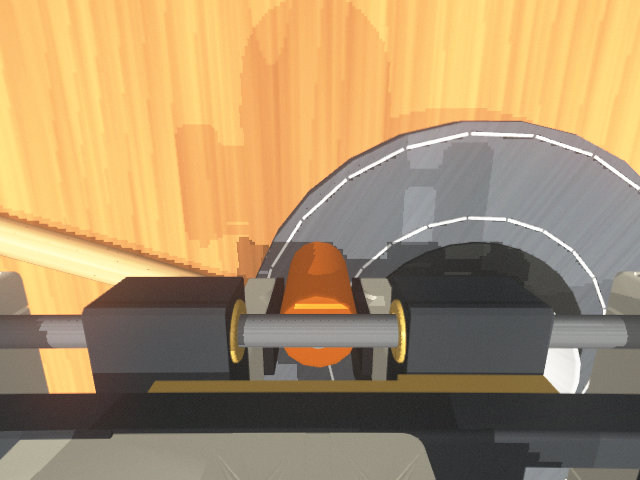

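The knob sits between the pads at (318,330) and is held still. The bowl is at (565,365), clear of the gripper. I'm handing the job in.

```bash
python3 -c "
from plant import order
print(order.close_job())"
```

```text
the job is handed in; nothing more can be done
None
```

I handed the job in at about 18 s of the 51 s allowed; no verdict came back. I spun the wheel anticlockwise to about 1.27 rad/s and released it. The open gripper followed a few centimetres above the knob for over 5 s, with every check within 5 mm sideways. I then caught the knob, braked the wheel gently and finished holding it still at 6 N, with the bowl and other tools untouched.

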